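# Index the crosscut stop to the next hole and butt the board against it

### The job

Set the length stop on the little crosscut fence one hole longer: pull up the stop's spring plunger knob, shift the stop to the next hole on the right (away from the board) and let the plunger snap fully home by itself, feeling for the hole and never forcing the stop sideways while the pin is held by a hole. Then slide the loose wooden board flat along the fence to the right until its end gently butts against the stop. Leave the tools and parts lying around where they are.

Things in the scene. Friction and masses are not known exactly. Their poses are not given: they have to be found in the camera images.
- fence: Aluminium crosscut fence fixed on the table: a bar 40 wide (x), 372 long (y) and 36 high (mm), with two notched steel strips side by side along its top (to z 46 mm): the front one has the hole in which the pin now sits, the rear one, clamped a little differently every time, the next holes. Origin: centre of its underside; y runs along the bar to its LEFT end, x to the rear, z up.
- plunger (a joint): height of the spring plunger, m: 0 = home in a hole, about 0.0085 = the pin's foot rides on the strips, 0.014 = upper limit. The spring pushes down with 4 N (at 0) to 8.5 N. Above 0.010 the stop is free to slide; let go between holes, the pin rides on the strips, the stop can still be pushed along, and the pin drops in where it meets a hole (at up to 30 mm/s).
- knob_grip (a point): centre of the black round plunger knob (30 mm diameter, 18 mm high, upright axis) on the stop's saddle (55 x 60 mm, top 69 mm over the table; brass sleeve 22 mm wide under the knob up to 75 mm). 93 mm over the table when the pin is home; moves with the plunger and the stop.
- stop_face (a point): on the left face, which the board is to touch, of the grey stop's leg (leg 12 mm thick, from 3 to 69 mm over the table, 30 to 78 mm in front of the fence's axis): point 45 mm in front of the fence's axis, 16 mm over the table, 30 mm left of the plunger's axis; axes as the fence (y = left, out of the face).
- board: loose wooden board (offcut), 45 wide (x), 140 long (y), 32 high (mm), lying in front of the fence and along it, left of the stop. Origin: centre of its underside.
- tape: bystander: tape measure in front of the fence, 62x82x36 mm; origin under its centre
- pencil: bystander: pencil, 166 mm long, in front of the fence; origin under its middle
- washer: bystander: steel flange ring, 66 mm diameter, 13 high, behind the fence; origin under its centre
- wedge: bystander: wooden wedge 36x119x28 mm behind the fence; origin under its centre
- screw_jar: bystander: jar, 61 mm wide, 86 high, right of the fence; origin under its centre
- stop (a joint): travel of the stop along the fence to the RIGHT (fence -y), m; 0 at the start; about 2.5 N friction; limits -0.04 and 0.11. The next hole lies anywhere from 0.037 to 0.061 (not measured: find it by feel), the one after it 0.044 beyond that. Holes are 10 mm long, the pin's rounded foot 8 mm: 1 mm play either way.

How it is judged:
By the outcome, as a careful person would: the job done as asked, in the order asked, and still so for the second after the job is handed in, with the robot touching nothing.
It also fails if it takes over 51 s, if anything falls off the work surface, if the arm or the gripper's body presses on something with over 40 N, if the wrist force passes 120 N, or if a joint passes its speed limit or range.

### The arm

A 6-joint arm with a two-finger parallel gripper is mounted at the origin on a cart in front of the work surface, level with it; the furniture and walls round the work are solid. World frame = base frame: x ahead of the robot, y to its left, z up, the work surface at z = 0. Lengths are in m, angles in rad, forces in N, time in s.
With the tool pointing down it reaches from about 0.375 to 0.825 m from the base axis. Payload 5.5 kg.
Tool frame: the origin (TCP) lies on the centre line of the jaws, within the pads' length; the fingertips stand 17 mm ahead of it and the grasp point (between the pads) lies 2 mm behind it; z points along the fingers, y is the line along which they close (so a half turn about z gives the same grasp; the last joint's range is limited). The gripper opens to 85 mm and grips with 20 to 120 N. Pads are 22 mm wide; open, the fingers measure 114 mm over their backs; the gripper's body (76 mm by 85 mm) begins 54 mm behind the grasp point. The pads swing forward as they close: fully open they stand 13 mm farther back than shut.
Start: joints at [1.219, 0.314, -0.047, 1.21, 0, 1.571], TCP at [0.207, 0.563, 0.248] pointing down, gripper open.
Joint ranges: [-2.67, 2.67], [-0.69, 1.73], [-1.03, 1.25], [-2.08, 2.16], [-1.42, 1.45], [-3.14, 3.14]. Speed limits (rad/s): [2.39, 2.39, 3.01, 3.14, 3.14, 3.14].

### API

Orientations are given as a unit quaternion [x, y, z, w].
In Python, from plant import arm, imaging, look_for gives the robot as it stands.
- The arm moves only by the tool carry_out, never from a script. Its argument "rows" is a list of rows, each a list of 7 numbers: the shift along the tool's x, y, z in cm, then the turn, a rotation vector about the tool's x, y, z in rad, then the closure, from 0 (fully open) to 1 (shut). A call has 1 to 10 rows; each row shifts and turns the commanded pose from where the row before left it, along the tool's axes as they then stand; what a row does not reach is not made up. A row lasts 1/8 s, in which the tool goes at most 62.5 mm and 10.7 degrees, less where a joint would pass 70% of its speed; a pose out of reach is approached as far as the arm can. A call is refused whole if a number of a shift passes 6.25 or a number of a turn 0.188, either way. A call with a gripper value outside its range is refused whole. The fingers move at their own pace and stop on an object; the grip force is fixed at half the most. Time passes only in rows, so rows that do not move let the fingers close. It gives the time, the measured TCP pose, the force, the opening and the grip force at its end, in the units of the state.
- arm.observe(): the state, without advancing time (a new reading comes with each control period).
- imaging.capture(name): name is "side" or "top" or "wrist"; returns the picture (384x512x3 uint8, blue, green, red); there is no depth.
- imaging.camera_params(name): a dict with "vfov" (degrees; the focal length in pixels is half the picture's height over the tangent of half this angle, whatever the lens; pixels are square), "cx", "cy" (the principal point, pixels), "origin" and "orientation" of the camera in the world; the wrist camera has in their place "T_tool_cam" (4x4, takes a point from camera to tool coordinates, whose origin is the TCP and whose axes are the flange's). Camera axes: x right, y up, looking along -z (the intrinsics and any distortion apply to the point x, -y, -z); pixel columns grow to the right and rows downward; lengths in m; the calibration is good to about 2 mm. A picture is of the moment at which its call begins: read the wrist's pose just before it. camera_params takes no time and is no camera call.
- arm.finish_job(): hands the job in; it is judged then, once.
Trained networks look in the newest picture that a camera, given by its name, has taken for a name from the list of things; names that differ only in an ending like _2 or _b are one class to them, and where a whole thing is asked for, a point or a joint stands for the part that bears it (a point fixed in the world has none). Each returns a list of dicts, best first, with "conf" (0 to 1); they miss things now and then, are a little off and sometimes report something else, mostly with a low value. They report only what shows in the picture. A call takes as long as a camera call.
- look_for(label, camera): "bbox" ([left, top, right, bottom] in pixels, round what is visible of it).
The state is a dict: "clock": time; "qpos": joint angles; "qvel": joint speeds; "joint_efforts": joint torques, N m; "eef_pos": TCP position; "eef_rot": TCP orientation; "contact_force": force on the tool from outside, world axes, zero at the start; "ft_torque": the same for the moment, N m; "opening": opening from 0.0 (shut) to 1.0 (fully open); "grasp_force": force on a finger pad.
Only numpy, scipy, OpenCV 4.12 (cv2) and the standard library are available. Lean on these libraries where they do the work, as an engineer would, in place of code of your own. Each camera call takes 0.05 s, during which the arm holds its last target. There are 200 camera calls.

## Working session

There is one attempt and no reset: what is moved stays moved. The work goes in short steps, Python scripts to look and compute and a tool call to move; the robot and the scene stay as the last step left them, time stands still between calls to the robot, and variables do not carry over. Pictures are saved under pics/ and viewed, at most 10 in all, crops included, and the job is handed in when it is done.

Besides the shell and the picture viewer there is one more tool, called after ">>>" by a JSON object that holds its "api" and its "payload". carry_out: Moves the arm, as the interface text tells. Its arguments: {"type":"object","properties":{"rows":{"type":"array","items":{"type":"array","items":{"type":"number"}}}},"required":["rows"]}

```bash
mkdir -p pics; ls
cat > h.py <<'E'
import numpy as np,cv2
from scipy.spatial.transform import Rotation as R
from plant import arm,imaging,look_for
def cam(n):
    p=imaging.camera_params(n); s=arm.observe()
    f=192/np.tan(np.radians(p['vfov'])/2)
    if 'T_tool_cam' in p:
        T=np.array(p['T_tool_cam']); B=np.eye(4);B[:3,:3]=R.from_quat(s['eef_rot']).as_matrix();B[:3,3]=s['eef_pos'];T=B@T
    else:
        T=np.eye(4);T[:3,:3]=R.from_quat(p['orientation']).as_matrix();T[:3,3]=p['origin']
    return p,f,T
def ray(c,u,v,z):
    p,f,T=c
    d=T[:3,:3]@np.array([(u-p['cx'])/f,-(v-p['cy'])/f,-1]);o=T[:3,3]
    return o+d*(z-o[2])/d[2]
def proj(c,X):
    p,f,T=c
    q=T[:3,:3].T@(np.array(X)-T[:3,3]); return p['cx']+f*q[0]/-q[2],p['cy']-f*q[1]/-q[2]
E
python3 - <<'E'
from h import *
for n in ['top','side','wrist']:
    print(n,imaging.camera_params(n))
    im=imaging.capture(n);cv2.imwrite(f'pics/{n}0.png',im)
    for l in ['fence','plunger','knob_grip','board','tape','pencil','screw_jar']:
        r=look_for(l,n);print(l,[(x['bbox'],round(x['conf'],2)) for x in r[:2]])
s=arm.observe();print(s)
a=[cv2.imread(f'pics/{n}0.png') for n in['top','side']]
E
```

```text
pics
top {'vfov': 55.98256055489395, 'cx': 258.16320387504067, 'cy': 186.25990590879007, 'origin': array([ 0.42486795, -0.00974894,  1.07957084]), 'orientation': array([ 0.04459202, -0.04526527, -0.70106355,  0.71026228])}
fence [([152.4, 160.6, 277.9, 209.9], 0.75)]
plunger [([217.0, 175.9, 228.3, 184.0], 0.63)]
knob_grip [([217.1, 172.1, 228.9, 183.0], 0.55)]
board [([156.7, 186.2, 210.0, 208.0], 0.77)]
tape [([221.3, 226.2, 250.3, 245.2], 0.92)]
pencil [([134.5, 213.0, 187.6, 217.7], 0.55)]
screw_jar [([340.1, 185.9, 369.2, 208.7], 0.77), ([158.2, 141.7, 200.2, 157.4], 0.56)]
side {'vfov': 49.97974829023008, 'cx': 247.00307137049185, 'cy': 190.8458522647373, 'origin': array([ 0.06767963, -0.27648253,  1.13150307]), 'orientation': array([ 0.20466144, -0.12201854, -0.47895769,  0.84488147])}
fence [([169.7, 138.8, 270.5, 209.2], 0.75), ([194.8, 209.5, 224.1, 234.5], 0.37)]
plunger [([201.8, 162.9, 240.6, 199.1], 0.28)]
knob_grip [([220.6, 162.0, 229.4, 172.6], 0.46)]
board [([167.7, 151.8, 206.0, 191.2], 0.58)]
tape [([195.3, 209.7, 222.2, 236.4], 0.61)]
pencil [([204.1, 163.3, 240.
[... 599 characters left out ...]
os': array([ 1.21900869e+00,  3.13484332e-01, -4.71029671e-02,  1.21019679e+00,
       -4.97592818e-05,  1.57078017e+00]), 'qvel': array([ 2.95021793e-04, -7.68248760e-04,  5.07182854e-05, -5.33254335e-04,
        2.85140387e-04,  9.02530296e-04]), 'joint_efforts': array([-3.01753234e-04, -5.39465046e+01,  3.40051603e+01,  1.38796819e-03,
        4.98435554e-05, -8.03057162e-06]), 'eef_pos': array([0.20675924, 0.56324593, 0.24830759]), 'eef_rot': array([1.74980283e-01, 9.84571937e-01, 1.67215620e-06, 2.55667800e-05]), 'contact_force': array([ 0.82619736,  0.39501827, -0.0076201 ]), 'ft_torque': array([-0.01080872,  0.01129043, -0.03435739]), 'grasp_force': 0.0, 'opening': 0.9987903787538392}
```

Run:
```python
from h import *
t=cv2.imread('pics/top0.png')[120:270,120:390];s=cv2.imread('pics/side0.png')[110:270,150:350]
cv2.imwrite('pics/t1.png',cv2.resize(t,None,fx=2.96,fy=2.96,interpolation=cv2.INTER_CUBIC))
c=cam('top')
print('knob',ray(c,222.8,177.5,.097),'board',ray(c,183,197,.032),'tape',ray(c,236,236,.036),'jar',ray(c,355,197,.08))
c=cam('side');print('knob',ray(c,225,167,.093))
```

```text
knob [0.5735031  0.08769154 0.097     ] board [0.52440814 0.20852848 0.032     ] tape [0.41397122 0.05168678 0.036     ] jar [ 0.52610756 -0.27948544  0.08      ]
knob [0.57337229 0.08729511 0.093     ]
```

View pics/t1.png

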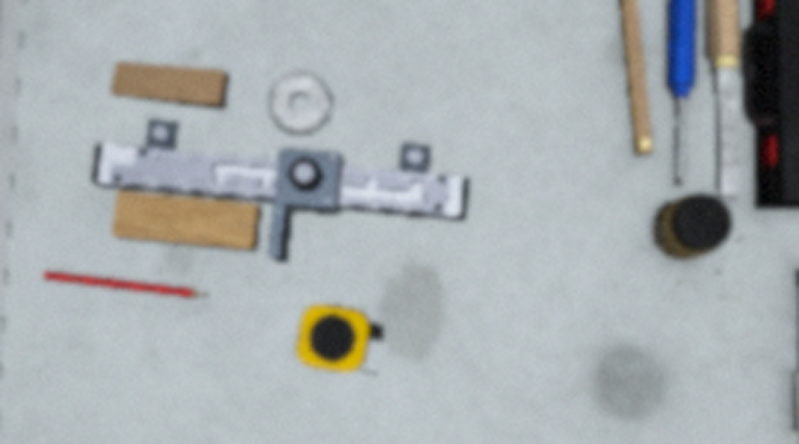

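```bash
cat >> h.py <<'E'
def rows(target,yaw,n,nt=None):
    """rows in tool axes toward world target; yaw = world angle of tool y (tool down)"""
    s=arm.observe();Rm=R.from_quat(s['eef_rot']);p=s['eef_pos'];y=Rm.as_matrix()[:,1];y0=np.arctan2(y[1],y[0])
    nt=nt or n;d=yaw-y0;D=(np.array(target)-p)/n;out=[]
    for i in range(n):
        # the shift is taken along the axes at the row's start
        a=y0+d*min(i,nt)/nt
        M=np.array([[np.cos(a+np.pi/2),np.sin(a+np.pi/2),0],[np.cos(a),np.sin(a),0],[0,0,-1]])
        out.append([*np.round(M@D*100,2),0,0,round(-d/nt,3) if i<nt else 0])
    print('yaw0',np.degrees(y0),'d',np.degrees(d));[print(list(map(float,o))) for o in out]
E
python3 - <<'E'
from h import *
c=cam('top')
P=lambda u,v,z:ray(c,120+u/2.96,120+v/2.96,z)
for n,u,v,z in [('LB',98,143,.036),('LF',97,183,.036),('RB',467,178,.036),('RF',463,217,.036),('bLB',117,193,.032),('bLF',115,236,.032),('bRB',258,207,.032),('bRF',255,249,.032),('legL',271,256,.069),('legR',286,258,.069)]: print(n,P(u,v,z)[:2].round(4))
f=(P(98,143,.036)+P(97,183,.036)-P(467,178,.036)-P(463,217,.036));a=np.degrees(np.arctan2(f[1],f[0]));print(a,np.linalg.norm(f)/2)
rows([.5735,.0875,.22],np.radians(a-90),10,8)
E
```

```text
LB [0.6073 0.2985]
LF [0.5673 0.2975]
RB [ 0.5771 -0.0669]
RF [ 0.5383 -0.0632]
bLB [0.5581 0.2785]
bLF [0.5155 0.2784]
bRB [0.546  0.1388]
bRF [0.5045 0.1405]
legL [0.4953 0.1199]
legR [0.4936 0.1056]
85.3443501547159 0.36426902168661174
yaw0 69.8449786587261 d -74.5006285040102
[-5.08, -3.2, 0.28, 0.0, 0.0, 0.163]
[-5.53, -2.34, 0.28, 0.0, 0.0, 0.163]
[-5.84, -1.41, 0.28, 0.0, 0.0, 0.163]
[-5.99, -0.45, 0.28, 0.0, 0.0, 0.163]
[-5.98, 0.53, 0.28, 0.0, 0.0, 0.163]
[-5.82, 1.49, 0.28, 0.0, 0.0, 0.163]
[-5.5, 2.41, 0.28, 0.0, 0.0, 0.163]
[-5.04, 3.27, 0.28, 0.0, 0.0, 0.163]
[-4.44, 4.04, 0.28, 0.0, 0.0, 0.0]
[-4.44, 4.04, 0.28, 0.0, 0.0, 0.0]
```

>>> {"api": "carry_out", "payload": {"rows": [[-5.08,-3.2,0.28,0,0,0.163,0.4],[-5.53,-2.34,0.28,0,0,0.163,0.4],[-5.84,-1.41,0.28,0,0,0.163,0.4],[-5.99,-0.45,0.28,0,0,0.163,0.4],[-5.98,0.53,0.28,0,0,0.163,0.4],[-5.82,1.49,0.28,0,0,0.163,0.4],[-5.5,2.41,0.28,0,0,0.163,0.4],[-5.04,3.27,0.28,0,0,0.163,0.4],[-4.44,4.04,0.28,0,0,0,0.4],[-4.44,4.04,0.28,0,0,0,0.4]]}}

```text
clock: 2.45
eef_pos: [0.5736, 0.0852, 0.2204]
eef_rot: [0.737, 0.676, 0.0, 0.0]
contact_force: [0.4, 1.4, 0.1]
opening: 0.601
grasp_force: 0.0
```

>>> {"api": "carry_out", "payload": {"rows": [[0,0,0,0,0,0,0.4],[0,0,0,0,0,0,0.4]]}}

```text
clock: 2.7
eef_pos: [0.5721, 0.0869, 0.2201]
eef_rot: [0.737, 0.676, -0.0, -0.0]
contact_force: [-0.1, 0.3, 0.8]
opening: 0.602
grasp_force: 0.0
```

Run:
```python
from h import *
s=arm.observe();c=cam('wrist');im=imaging.capture('wrist');cv2.imwrite('pics/w1.png',im)
print(s['clock'],s['eef_pos'],R.from_quat(s['eef_rot']).as_matrix().round(3),s['opening'],s['contact_force'])
for l in ['knob_grip','board']:
    print([(x['bbox'],x['conf']) for x in look_for(l,'wrist')[:2]])
print('exp knob top px',proj(c,[.5735,.0875,.102]),'board RB',proj(c,[.546,.139,.032]))
rows([.5735,.0875,.22],np.radians(-4.65),1)
```

```text
2.7 [0.57213286 0.08687777 0.22007166] [[ 0.086  0.996 -0.001]
 [ 0.996 -0.086  0.   ]
 [ 0.    -0.001 -1.   ]] 0.6015976719167582 [-0.11088912  0.31143908  0.76934452]
[([233.9, 168.1, 274.5, 207.2], 0.65)]
[([167.5, 0.0, 228.7, 114.8], 0.76)]
exp knob top px (np.float64(256.8469820784371), np.float64(191.95762290346306)) board RB (np.float64(220.93575335604243), np.float64(118.1021578895543))
yaw0 -4.77187878071694 d 0.12187878071694004
[-0.04, 0.17, 0.05, 0.0, 0.0, -0.002]
```

View pics/w1.png

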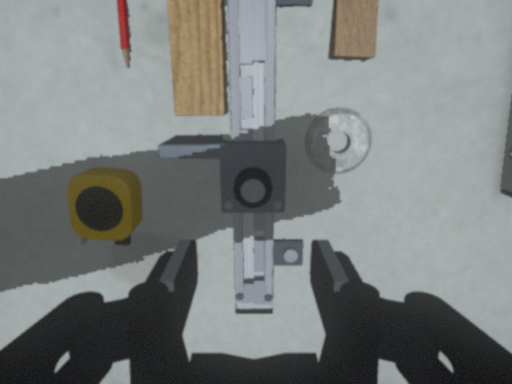

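Run:
```python
from h import *
c=cam('wrist')
print('knob',ray(c,254.2,187.6,.095),ray(c,253,187,.102))
a=ray(c,252.7,5,.036);b=ray(c,254,305,.036);d=a-b;print('fence axis',a,b,np.degrees(np.arctan2(d[1],d[0])))
for n,u,v in [('RF',175,115),('RB',225,115),('LFx',168,2),('LBx',224,2)]: print(n,ray(c,u,v,.032))
print('fence front edge', ray(c,229,10,.036),ray(c,231,115,.036))
k=ray(c,253.8,187.4,.098)
rows([k[0],k[1],.092],np.radians(-4.7),4)
```

```text
knob [0.57141445 0.09012811 0.095     ] [0.57070253 0.09263179 0.102     ]
fence axis [0.58199383 0.22816045 0.036     ] [ 0.55924791 -0.05460904  0.036     ] 85.401041436932
RF [0.50465811 0.14629092 0.032     ]
RB [0.5495972  0.14248298 0.032     ]
LFx [0.51255794 0.23711831 0.032     ]
LBx [0.55863265 0.23323512 0.032     ]
fence front edge [0.56230695 0.22613    0.036     ] [0.55526442 0.14226299 0.036     ]
yaw0 -4.77187878071694 d 0.07187878071693997
[0.08, -0.02, 3.21, 0.0, 0.0, -0.0]
[0.08, -0.02, 3.21, 0.0, 0.0, -0.0]
[0.08, -0.02, 3.21, 0.0, 0.0, -0.0]
[0.08, -0.02, 3.21, 0.0, 0.0, -0.0]
```

>>> {"api": "carry_out", "payload": {"rows": [[0.08,0,4,0,0,0,0.4],[0.08,0,4,0,0,0,0.4],[0.08,0,3,0,0,0,0.4],[0.0,0,1,0,0,0,0.4],[0,0,0.8,0,0,0,0.4],[0,0,0,0,0,0,0.4],[0,0,0,0,0,0,0.6],[0,0,0,0,0,0,0.75],[0,0,0,0,0,0,1],[0,0,0,0,0,0,1]]}}

```text
clock: 4.1
eef_pos: [0.5716, 0.0896, 0.0936]
eef_rot: [0.736, 0.676, -0.0, -0.001]
contact_force: [-5.4, 0.5, 8.0]
opening: 0.33
grasp_force: 58.6
```

>>> {"api": "carry_out", "payload": {"rows": [[0,0,0,0,0,0,1],[0,0,0,0,0,0,1],[0,0,0,0,0,0,1]]}}

```text
clock: 4.47
eef_pos: [0.5716, 0.0896, 0.0935]
eef_rot: [0.736, 0.676, -0.0, -0.001]
contact_force: [-6.8, 0.5, 8.6]
opening: 0.332
grasp_force: 58.6
```

>>> {"api": "carry_out", "payload": {"rows": [[0,-0.1,-0.2,0,0,0,1],[0,0,-0.3,0,0,0,1],[0,0,-0.3,0,0,0,1],[0,0,-0.3,0,0,0,1],[0,0,-0.2,0,0,0,1],[0,0,0,0,0,0,1],[0,0,0,0,0,0,1]]}}

```text
clock: 5.35
eef_pos: [0.5715, 0.0894, 0.1051]
eef_rot: [0.737, 0.676, -0.0, -0.0]
contact_force: [0.2, 2.2, -8.1]
opening: 0.326
grasp_force: 59.6
```

>>> {"api": "carry_out", "payload": {"rows": [[-0.2,0,0,0,0,0,1],[-0.5,0,0,0,0,0,1],[-0.6,0,0,0,0,0,1],[-0.6,0,0,0,0,0,1],[-0.6,0,0,0,0,0,1],[-0.5,0,0,0,0,0,1],[-0.4,0,0,0,0,0,1],[0,0,0,0,0,0,1],[0,0,0,0,0,0,1]]}}

```text
clock: 6.48
eef_pos: [0.5687, 0.0547, 0.1052]
eef_rot: [0.737, 0.676, -0.001, 0.001]
contact_force: [0.0, -2.9, -8.0]
opening: 0.328
grasp_force: 59.6
```

>>> {"api": "carry_out", "payload": {"rows": [[0,0,0.2,0,0,0,1],[0,0,0.2,0,0,0,1],[0,0,0.1,0,0,0,1],[0,0,0,0,0,0,1],[0,0,0,0,0,0,1]]}}

```text
clock: 7.1
eef_pos: [0.5688, 0.0551, 0.1018]
eef_rot: [0.737, 0.676, -0.0, 0.001]
contact_force: [-5.2, -3.7, 5.3]
opening: 0.333
grasp_force: 61.0
```

>>> {"api": "carry_out", "payload": {"rows": [[-0.1,0,0,0,0,0,1],[-0.1,0,0,0,0,0,1],[0,0,0,0,0,0,1]]}}

```text
clock: 7.48
eef_pos: [0.5688, 0.0548, 0.1018]
eef_rot: [0.736, 0.677, 0.001, -0.001]
contact_force: [-5.0, 1.6, 4.5]
opening: 0.33
grasp_force: 60.9
```

>>> {"api": "carry_out", "payload": {"rows": [[-0.1,0,0,0,0,0,1],[-0.1,0,0,0,0,0,1],[0,0,0,0,0,0,1]]}}

```text
clock: 7.85
eef_pos: [0.5687, 0.0543, 0.1018]
eef_rot: [0.736, 0.677, 0.002, -0.002]
contact_force: [-5.2, 6.1, 4.3]
opening: 0.328
grasp_force: 60.9
```

>>> {"api": "carry_out", "payload": {"rows": [[-0.1,0,0,0,0,0,1],[-0.1,0,0,0,0,0,1],[0,0,0,0,0,0,1]]}}

```text
clock: 8.22
eef_pos: [0.5686, 0.0523, 0.1018]
eef_rot: [0.736, 0.677, 0.002, -0.002]
contact_force: [-4.6, 5.8, 4.8]
opening: 0.329
grasp_force: 60.8
```

>>> {"api": "carry_out", "payload": {"rows": [[-0.1,0,0,0,0,0,1],[-0.1,0,0,0,0,0,1]]}}

```text
clock: 8.48
eef_pos: [0.5685, 0.0509, 0.1019]
eef_rot: [0.736, 0.677, 0.003, -0.002]
contact_force: [-4.2, 8.5, 4.3]
opening: 0.329
grasp_force: 60.7
```

>>> {"api": "carry_out", "payload": {"rows": [[-0.1,0,0,0,0,0,1],[-0.1,0,0,0,0,0,1]]}}

```text
clock: 8.72
eef_pos: [0.5683, 0.0487, 0.1019]
eef_rot: [0.736, 0.677, 0.003, -0.002]
contact_force: [-6.4, 8.2, 4.9]
opening: 0.334
grasp_force: 60.7
```

>>> {"api": "carry_out", "payload": {"rows": [[-0.1,0,0,0,0,0,1],[-0.1,0,0,0,0,0,1]]}}

```text
clock: 8.98
eef_pos: [0.5681, 0.0466, 0.1019]
eef_rot: [0.736, 0.677, 0.003, -0.002]
contact_force: [-4.9, 7.3, 4.5]
opening: 0.33
grasp_force: 60.8
```

>>> {"api": "carry_out", "payload": {"rows": [[-0.1,0,0,0,0,0,1],[-0.1,0,0,0,0,0,1]]}}

```text
clock: 9.22
eef_pos: [0.5679, 0.0445, 0.1018]
eef_rot: [0.736, 0.677, 0.002, -0.002]
contact_force: [-5.8, 7.7, 4.0]
opening: 0.326
grasp_force: 60.8
```

>>> {"api": "carry_out", "payload": {"rows": [[-0.1,0,0,0,0,0,1],[-0.1,0,0,0,0,0,1]]}}

```text
clock: 9.48
eef_pos: [0.5677, 0.0425, 0.1019]
eef_rot: [0.736, 0.677, 0.002, -0.002]
contact_force: [-5.0, 7.6, 3.7]
opening: 0.329
grasp_force: 60.8
```

>>> {"api": "carry_out", "payload": {"rows": [[-0.1,0,0,0,0,0,1],[-0.1,0,0,0,0,0,1]]}}

```text
clock: 9.72
eef_pos: [0.5676, 0.0405, 0.1018]
eef_rot: [0.736, 0.677, 0.003, -0.002]
contact_force: [-5.5, 8.6, 4.1]
opening: 0.332
grasp_force: 60.8
```

>>> {"api": "carry_out", "payload": {"rows": [[-0.1,0,0,0,0,0,1],[-0.1,0,0,0,0,0,1]]}}

```text
clock: 9.98
eef_pos: [0.5674, 0.0386, 0.1019]
eef_rot: [0.736, 0.677, 0.003, -0.002]
contact_force: [-4.7, 8.3, 4.8]
opening: 0.332
grasp_force: 60.7
```

>>> {"api": "carry_out", "payload": {"rows": [[-0.1,0,0,0,0,0,1],[-0.1,0,0,0,0,0,1]]}}

```text
clock: 10.22
eef_pos: [0.5673, 0.0367, 0.1018]
eef_rot: [0.736, 0.677, 0.003, -0.002]
contact_force: [-4.5, 9.2, 4.8]
opening: 0.329
grasp_force: 60.9
```

>>> {"api": "carry_out", "payload": {"rows": [[-0.1,0,0,0,0,0,1],[-0.1,0,0,0,0,0,1]]}}

```text
clock: 10.48
eef_pos: [0.5671, 0.034, 0.1015]
eef_rot: [0.736, 0.677, 0.002, -0.001]
contact_force: [-1.6, 2.2, -1.5]
opening: 0.327
grasp_force: 60.3
```

>>> {"api": "carry_out", "payload": {"rows": [[0.1,0,0,0,0,0,1]]}}

```text
clock: 10.6
eef_pos: [0.567, 0.0329, 0.101]
eef_rot: [0.736, 0.677, 0.0, 0.0]
contact_force: [-2.2, -2.4, 0.3]
opening: 0.332
grasp_force: 60.2
```

>>> {"api": "carry_out", "payload": {"rows": [[0,0,0,0,0,0,0.9],[0,0,0,0,0,0,0.5],[0,0,0,0,0,0,0.3],[0,0,0,0,0,0,0.3],[0,0,0,0,0,0,0.3]]}}

```text
clock: 11.22
eef_pos: [0.5671, 0.0326, 0.1004]
eef_rot: [0.737, 0.676, 0.0, 0.0]
contact_force: [-0.4, 0.7, 0.6]
opening: 0.7
grasp_force: 0.0
```

Run:
```python
from h import *
s=arm.observe();c=cam('wrist');im=imaging.capture('wrist');cv2.imwrite('pics/w2.png',im)
print(s['clock'],s['eef_pos'],s['opening'],s['contact_force'])
k=s['eef_pos']
for z in (.102,.1105): print('knob top rim radius px',[np.array(proj(c,[k[0]+.015*a,k[1]+.015*b,z])).round(1) for a,b in((1,0),(-1,0),(0,1),(0,-1))])
imaging.capture('side');ks=look_for('knob_grip','side')[:1];print(ks);cs=cam('side')
for z in(.093,.1015):print(z,proj(cs,[k[0],k[1],z]))
```

```text
11.225 [0.56709415 0.03258176 0.1004037 ] 0.7000151696088478 [-0.40542939  0.66227173  0.55824381]
knob top rim radius px [array([293.1, 273.3]), array([220.3, 279. ]), array([253.5, 242.8]), array([259.6, 307.5])]
knob top rim radius px [array([295.6, 284.6]), array([218.3, 290.6]), array([253.5, 252.5]), array([260. , 320.5])]
[]
0.093 (np.float64(239.85692184055523), np.float64(176.99364397489612))
0.1015 (np.float64(239.8414231618001), np.float64(175.53794963385846))
```

View pics/w2.png

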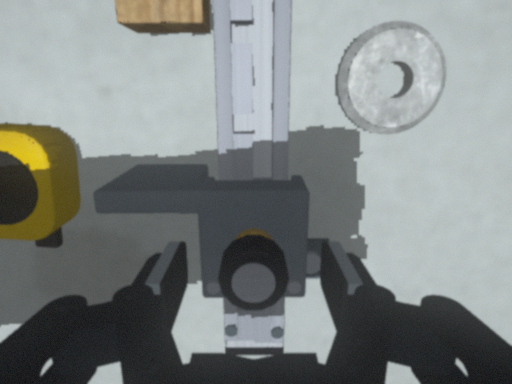

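Run:
```python
from h import *
for n,(u,v),r in [('w1',(254,188),26),('w2',(253,272),50)]:
    g=cv2.cvtColor(cv2.imread(f'pics/{n}.png'),cv2.COLOR_BGR2GRAY)
    cr=g[v-r:v+r,u-r:u+r]
    for t in (32,40,50):
        m=(cr>t).astype(np.uint8);k,l,st,ce=cv2.connectedComponentsWithStats(m)
        b=[(st[i].tolist(),ce[i].round(1).tolist()) for i in range(1,k) if st[i,4]>60 and st[i,0]>0 and st[i,1]>0 and st[i,0]+st[i,2]<2*r and st[i,1]+st[i,3]<2*r];print(n,t,[( [x[0][0]+u-r,x[0][1]+v-r]+x[0][2:],[x[1][0]+u-r,x[1][1]+v-r]) for x in b])
a=cv2.resize(cv2.imread('pics/w1.png')[158:218,214:294],(400,300),interpolation=cv2.INTER_CUBIC)
b=cv2.resize(cv2.imread('pics/w2.png')[212:332,173:333],(400,300),interpolation=cv2.INTER_CUBIC)
cv2.imwrite('pics/cmp.png',np.clip(np.hstack([a,b])*1.8,0,255).astype(np.uint8))
```

```text
w1 32 []
w1 40 []
w1 50 [([240, 178, 26, 25, 492], [252.39999999999998, 190.4])]
w2 32 []
w2 40 []
w2 50 [([230, 262, 47, 44, 1500], [253.0, 282.9])]
```

View pics/cmp.png

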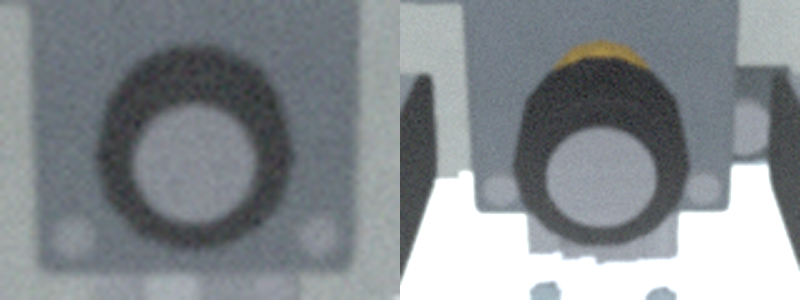

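Run:
```python
from h import *
rows([.5403,.310,.16],np.radians(-4.6),6)
c=cam('wrist');p,f,T=c
print([float(-(T[:3,:3].T@(np.array([.567,.034,z])-T[:3,3]))[2]) for z in(.069,.102,.1105)])
```

```text
yaw0 -4.873014388661919 d 0.2730143886619188
[4.57, -0.83, -0.99, 0.0, 0.0, -0.001]
[4.57, -0.83, -0.99, 0.0, 0.0, -0.001]
[4.57, -0.83, -0.99, 0.0, 0.0, -0.001]
[4.57, -0.82, -0.99, 0.0, 0.0, -0.001]
[4.57, -0.82, -0.99, 0.0, 0.0, -0.001]
[4.57, -0.82, -0.99, 0.0, 0.0, -0.001]
[0.17085580680512052, 0.13922464047466324, 0.1310772188440909]
```

>>> {"api": "carry_out", "payload": {"rows": [[0,0,-2,0,0,0,0.3],[0,0,-4,0,0,0,0.3]]}}

```text
clock: 11.62
eef_pos: [0.5653, 0.0325, 0.1592]
eef_rot: [0.737, 0.676, -0.002, -0.001]
contact_force: [0.3, -0.3, 0.4]
opening: 0.698
grasp_force: 0.0
```

>>> {"api": "carry_out", "payload": {"rows": [[4.57,-0.83,0,0,0,-0.003,0.86],[4.57,-0.83,0,0,0,0,0.86],[4.57,-0.83,0,0,0,0,0.86],[4.57,-0.82,0,0,0,0,0.86],[4.57,-0.82,0,0,0,0,0.86],[4.57,-0.82,0,0,0,0,0.86],[0,0,0,0,0,0,0.86],[0,0,0,0,0,0,0.86]]}}

```text
clock: 12.62
eef_pos: [0.5398, 0.3097, 0.16]
eef_rot: [0.735, 0.678, -0.0, 0.0]
contact_force: [0.5, -0.3, 0.8]
opening: 0.141
grasp_force: 0.0
```

Run:
```python
from h import *
s=arm.observe();c=cam('wrist');im=imaging.capture('wrist');cv2.imwrite('pics/w3.png',im)
print(s['clock'],s['eef_pos'],s['opening'])
p=s['eef_pos']
d=R.from_quat(s['eef_rot']).as_matrix()
for z in(.008,.032):
    o=np.array([p[0],p[1],z]);print([np.array(proj(c,o+d[:,0]*a+d[:,1]*b)).round(0) for a,b in((-.011,-.02),(-.011,.02),(.011,.02))])
print('board LF,LB',proj(c,[.5155,.2784,.032]),proj(c,[.559,.2785,.032]))
im=imaging.capture('side');cv2.imwrite('pics/s3.png',cv2.resize(im[110:230,150:310],(800,600),interpolation=cv2.INTER_CUBIC))
print([(x['bbox'],x['conf']) for x in look_for('knob_grip','side')[:2]])
```

```text
12.625 [0.53984556 0.30969027 0.16004072] 0.14095399924120602
[array([231., 194.]), array([278., 194.]), array([279., 168.])]
[array([229., 203.]), array([280., 202.]), array([281., 175.])]
board LF,LB (np.float64(227.9113637681422), np.float64(228.77848023506806)) (np.float64(281.94763383011383), np.float64(224.47325586793482))
[([166.2, 151.6, 205.4, 190.0], 0.21)]
```

View pics/w3.png

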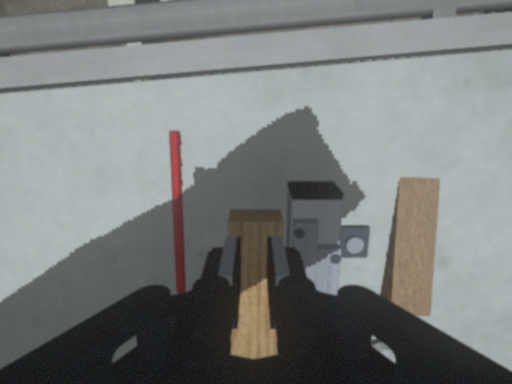

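>>> {"api": "carry_out", "payload": {"rows": [[0,0,5,0,0,0,0.86],[0,0,5,0,0,0,0.86],[0,0,2.5,0,0,0,0.86],[0,0,1,0,0,0,0.86],[0,0,0,0,0,0,0.86],[-0.4,0,0,0,0,0,0.86],[-0.4,0,0,0,0,0,0.86],[0,0,0,0,0,0,0.86]]}}

```text
clock: 13.78
eef_pos: [0.5399, 0.3018, 0.0261]
eef_rot: [0.736, 0.677, 0.001, 0.0]
contact_force: [-0.5, 0.2, -0.5]
opening: 0.14
grasp_force: 0.0
```

>>> {"api": "carry_out", "payload": {"rows": [[-0.3,0,0,0,0,0,0.86],[-0.3,0,0,0,0,0,0.86],[-0.3,0,0,0,0,0,0.86],[-0.3,0,0,0,0,0,0.86],[-0.4,0,0,0,0,0,0.86],[-0.4,0,0,0,0,0,0.86],[-0.4,0,0,0,0,0,0.86],[-0.3,0,0,0,0,0,0.86]]}}

```text
clock: 14.78
eef_pos: [0.5372, 0.2748, 0.0253]
eef_rot: [0.736, 0.677, -0.0, -0.0]
contact_force: [0.8, -0.1, -0.4]
opening: 0.142
grasp_force: 0.2
```

>>> {"api": "carry_out", "payload": {"rows": [[-0.4,0,0,0,0,0,0.86],[-0.4,0,0,0,0,0,0.86],[-0.4,0,0,0,0,0,0.86],[-0.4,0,0,0,0,0,0.86],[-0.4,0,0,0,0,0,0.86],[-0.3,0,0,0,0,0,0.86],[-0.2,0,0,0,0,0,0.86],[0,0,0,0,0,0,0.86]]}}

```text
clock: 15.78
eef_pos: [0.5352, 0.25, 0.0253]
eef_rot: [0.736, 0.677, -0.0, 0.0]
contact_force: [-0.4, 0.0, -0.2]
opening: 0.142
grasp_force: 0.0
```

Run:
```python
from h import *
print(arm.observe()['clock'],arm.observe()['eef_pos'])
im=imaging.capture('side');im2=imaging.capture('top')
cv2.imwrite('pics/s4.png',np.hstack([cv2.resize(im[130:230,170:270],(400,400),interpolation=cv2.INTER_CUBIC),cv2.resize(im2[150:250,150:250],(400,400),interpolation=cv2.INTER_CUBIC)]))
```

```text
15.775 [0.53516555 0.24995284 0.02530499]
```

View pics/s4.png

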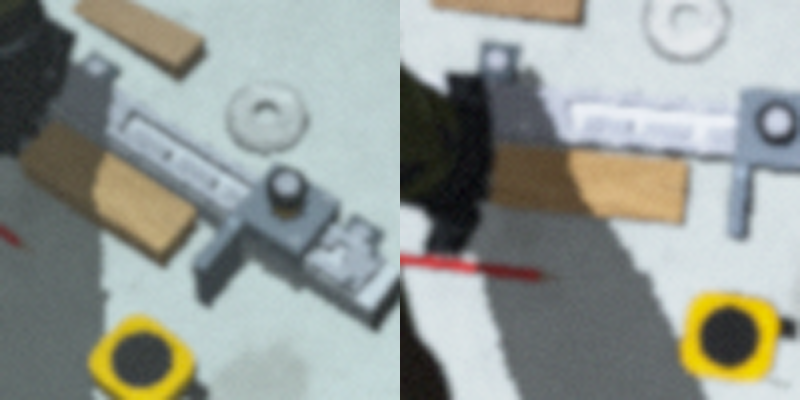

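>>> {"api": "carry_out", "payload": {"rows": [[-0.3,0,0,0,0,0,0.86],[-0.4,0,0,0,0,0,0.86],[-0.4,0,0,0,0,0,0.86],[-0.3,0,0,0,0,0,0.86],[-0.3,0,0,0,0,0,0.86],[-0.2,0,0,0,0,0,0.86],[-0.1,0,0,0,0,0,0.86],[-0.1,0,0,0,0,0,0.86]]}}

```text
clock: 16.88
eef_pos: [0.5335, 0.2292, 0.0253]
eef_rot: [0.735, 0.678, 0.0, 0.0]
contact_force: [-0.0, 1.1, 0.4]
opening: 0.14
grasp_force: 0.4
```

Run:
```python
from h import *
def disc(im,u,v,r=5):
    g=cv2.cvtColor(im,cv2.COLOR_BGR2GRAY).astype(float)[v-r:v+r+1,u-r:u+r+1];return g.astype(int)
im=imaging.capture('side')
a=cv2.imread('pics/side0.png')
A=cv2.cvtColor(a,cv2.COLOR_BGR2GRAY)[158:184,212:240];B=cv2.cvtColor(im,cv2.COLOR_BGR2GRAY)
# template: knob only vs saddle only
for n,t,(u,v) in [('knob',(217,160,234,173),0) if 0 else ('knob',(217,160,234,174),(217,160)),('saddle',(212,174,238,190),(212,174))]:
    T=cv2.cvtColor(a,cv2.COLOR_BGR2GRAY)[t[1]:t[3],t[0]:t[2]]
    k=4;m=cv2.matchTemplate(cv2.resize(B[140:230,190:290],None,fx=k,fy=k,interpolation=2),cv2.resize(T,None,fx=k,fy=k,interpolation=2),cv2.TM_CCOEFF_NORMED)
    _,s,_,l=cv2.minMaxLoc(m);print(n,s,l[0]/k+190-u,l[1]/k+140-v)
c=cam('side');p=np.array([.571,.0895]);q=p-.0569*np.array([.0802,.9968])
for z in(.102,.069):print(np.array(proj(c,[*q,z]))-proj(c,[*p,z]))
print(np.array(proj(c,[*q,.1105]))-proj(c,[*p,.102]))
im2=imaging.capture('top');w=imaging.capture('wrist')
g=[]
for nm,l in(('top','board'),('top','stop_face'),('top','knob_grip')):
    if nm=='top': print(l,[(x['bbox'],x['conf']) for x in look_for(l,'top')[:2]])
```

```text
knob 0.9720957279205322 16.25 10.25
saddle 0.97226881980896 16.0 10.0
[15.8535223  9.9168558]
[15.47666246  9.74764404]
[15.8366692   8.44203463]
board [([179.8, 185.8, 231.2, 207.6], 0.98)]
stop_face [([232.4, 171.9, 256.6, 212.1], 0.77)]
knob_grip [([238.8, 175.0, 250.4, 183.6], 0.48)]
```

>>> {"api": "carry_out", "payload": {"rows": [[-0.1,0,0,0,0,0,0.86],[-0.1,0,0,0,0,0,0.86],[-0.1,0,0,0,0,0,0.86],[0,0,0,0,0,0,0.86]]}}

```text
clock: 17.68
eef_pos: [0.5332, 0.2261, 0.0253]
eef_rot: [0.736, 0.677, -0.0, 0.0]
contact_force: [-0.1, 0.3, 0.0]
opening: 0.144
grasp_force: 0.0
```

>>> {"api": "carry_out", "payload": {"rows": [[-0.1,0,0,0,0,0,0.86],[-0.1,0,0,0,0,0,0.86],[-0.05,0,0,0,0,0,0.86]]}}

```text
clock: 18.05
eef_pos: [0.533, 0.2237, 0.0253]
eef_rot: [0.736, 0.678, 0.0, -0.0]
contact_force: [-0.2, -0.1, 0.1]
opening: 0.143
grasp_force: 0.2
```

>>> {"api": "carry_out", "payload": {"rows": [[-0.1,0,0,0,0,0,0.86],[-0.1,0,0,0,0,0,0.86]]}}

```text
clock: 18.3
eef_pos: [0.5329, 0.2217, 0.0253]
eef_rot: [0.735, 0.678, 0.0, 0.0]
contact_force: [0.4, 0.7, 0.7]
opening: 0.138
grasp_force: 0.2
```

>>> {"api": "carry_out", "payload": {"rows": [[-0.1,0,0,0,0,0,0.86],[-0.1,0,0,0,0,0,0.86]]}}

```text
clock: 18.55
eef_pos: [0.5327, 0.2197, 0.0253]
eef_rot: [0.736, 0.678, 0.0, -0.0]
contact_force: [-0.1, 0.6, -0.2]
opening: 0.136
grasp_force: 0.2
```

>>> {"api": "carry_out", "payload": {"rows": [[-0.1,0,0,0,0,0,0.86],[-0.1,0,0,0,0,0,0.86]]}}

```text
clock: 18.8
eef_pos: [0.5325, 0.2177, 0.0253]
eef_rot: [0.735, 0.678, 0.0, 0.0]
contact_force: [0.3, 0.3, -0.3]
opening: 0.144
grasp_force: 0.2
```

>>> {"api": "carry_out", "payload": {"rows": [[-0.1,0,0,0,0,0,0.86],[-0.1,0,0,0,0,0,0.86]]}}

```text
clock: 19.05
eef_pos: [0.5324, 0.2157, 0.0253]
eef_rot: [0.736, 0.678, 0.0, -0.0]
contact_force: [-0.5, 0.2, -0.9]
opening: 0.138
grasp_force: 0.3
```

Run:
```python
from h import *
im=imaging.capture('side');im2=imaging.capture('top')
cv2.imwrite('pics/s5.png',np.hstack([cv2.resize(im[140:220,180:260],(400,400),interpolation=cv2.INTER_CUBIC),cv2.resize(im2[150:230,190:270],(400,400),interpolation=cv2.INTER_CUBIC)]))
```

```text
(no output)
```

View pics/s5.png

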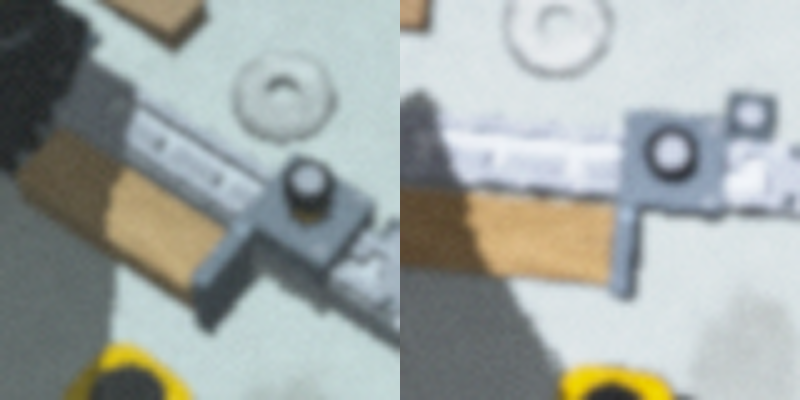

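>>> {"api": "carry_out", "payload": {"rows": [[-0.1,0,0,0,0,0,0.86],[-0.1,0,0,0,0,0,0.86]]}}

```text
clock: 19.4
eef_pos: [0.5322, 0.2138, 0.0253]
eef_rot: [0.735, 0.678, 0.0, -0.0]
contact_force: [0.2, 1.8, -0.5]
opening: 0.141
grasp_force: 0.9
```

>>> {"api": "carry_out", "payload": {"rows": [[-0.05,0,0,0,0,0,0.86],[0,0,0,0,0,0,0.86]]}}

```text
clock: 19.65
eef_pos: [0.5322, 0.2136, 0.0254]
eef_rot: [0.735, 0.678, 0.0, -0.0]
contact_force: [0.5, 2.1, 0.2]
opening: 0.139
grasp_force: 1.4
```

>>> {"api": "carry_out", "payload": {"rows": [[-0.05,0,0,0,0,0,0.86],[0,0,0,0,0,0,0.86]]}}

```text
clock: 19.9
eef_pos: [0.5321, 0.2129, 0.0253]
eef_rot: [0.735, 0.678, 0.0, -0.0]
contact_force: [0.6, 2.5, -1.6]
opening: 0.141
grasp_force: 1.4
```

>>> {"api": "carry_out", "payload": {"rows": [[0.1,0,0,0,0,0,0.86],[0.3,0,0,0,0,0,0.86],[1,0,0,0,0,0,0.86],[1.5,0,0,0,0,0,0.86],[0,0,-3,0,0,0,0.86],[0,0,-6,0,0,0,0.86],[0,0,-6,0,0,0,0.86],[0,0,0,0,0,0,0.86],[0,0,0,0,0,0,0.86]]}}

```text
clock: 21.02
eef_pos: [0.5344, 0.2424, 0.1752]
eef_rot: [0.735, 0.678, 0.0, 0.0]
contact_force: [-0.3, 0.2, 0.3]
opening: 0.139
grasp_force: 0.0
```

Run:
```python
from h import *
im=imaging.capture('side');im2=imaging.capture('top')
cv2.imwrite('pics/s6.png',np.hstack([cv2.resize(im[140:220,180:260],(400,400),interpolation=cv2.INTER_CUBIC),cv2.resize(im2[150:230,190:270],(400,400),interpolation=cv2.INTER_CUBIC)]))
a=cv2.imread('pics/side0.png');G=lambda x:cv2.cvtColor(x,cv2.COLOR_BGR2GRAY);k=4
for n,t in(('knob',(217,160,234,174)),('saddle',(212,174,238,190))):
    T=G(a)[t[1]:t[3],t[0]:t[2]];m=cv2.matchTemplate(cv2.resize(G(im)[140:230,190:290],None,fx=k,fy=k,interpolation=2),cv2.resize(T,None,fx=k,fy=k,interpolation=2),cv2.TM_CCOEFF_NORMED)
    _,s,_,l=cv2.minMaxLoc(m);print(n,s,l[0]/k+190-t[0],l[1]/k+140-t[1])
```

```text
knob 0.9724167585372925 16.5 10.5
saddle 0.969627320766449 16.25 10.25
```

View pics/s6.png

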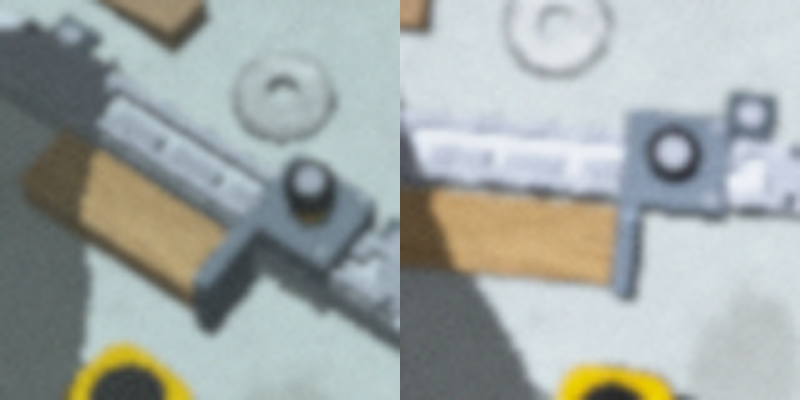

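The board's right end (about (615, 240) in the top view) meets the stop's leg. In the side view the knob has moved exactly as far as the saddle, so the pin is home. The gripper is clear of everything.

```bash
python3 -c "
from plant import arm
print(arm.finish_job())"
```

```text
the job is handed in; nothing more can be done
None
```

I handed the job in at about 21 s: the stop sits one hole longer (about 57 mm of travel) with the plunger home as far as the camera images show, and the board is butted against it with about 2.5 N.

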